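# Set out the model street by height

### The job

Set the four model houses upright on the four plots of the street base, one house centred on each plot with its long side along the row, so that the street steps down in height: the tallest house on the plot beside the red water tower, then the next lower, and so on to the lowest beside the tree. Leave them all standing, released.

Things in the scene. Friction and masses are not known exactly. Their poses are not given: they have to be found in the camera images.
- orange_house_c (a point): centre, half-way up, of the orange model house, the tallest: a loose upright block with dark windows and a flat grey roof, 100 mm high, plan 34 mm (its x axis, depth) by 50 mm (its y axis, length), z up, 40 to 170 g. It starts standing on the 2 mm thick dark green cutting mat at an odd yaw, among the other houses, a small grey paint jar and a clear glue bottle that need not be moved. Easily gripped across its 34 mm depth near its top; front and back look alike.
- blue_house_c (a point): centre, half-way up, of the blue model house, the second tallest: a loose upright block with dark windows and a flat grey roof, 82 mm high, plan 34 mm (its x axis, depth) by 50 mm (its y axis, length), z up, 40 to 170 g. It starts standing on the 2 mm thick dark green cutting mat at an odd yaw, among the other houses, a small grey paint jar and a clear glue bottle that need not be moved. Easily gripped across its 34 mm depth near its top; front and back look alike.
- yellow_house_c (a point): centre, half-way up, of the yellow model house, the third tallest: a loose upright block with dark windows and a flat grey roof, 64 mm high, plan 34 mm (its x axis, depth) by 50 mm (its y axis, length), z up, 40 to 170 g. It starts standing on the 2 mm thick dark green cutting mat at an odd yaw, among the other houses, a small grey paint jar and a clear glue bottle that need not be moved. Easily gripped across its 34 mm depth near its top; front and back look alike.
- white_house_c (a point): centre, half-way up, of the white model house, the lowest: a loose upright block with dark windows and a flat grey roof, 46 mm high, plan 34 mm (its x axis, depth) by 50 mm (its y axis, length), z up, 40 to 170 g. It starts standing on the 2 mm thick dark green cutting mat at an odd yaw, among the other houses, a small grey paint jar and a clear glue bottle that need not be moved. Easily gripped across its 34 mm depth near its top; front and back look alike.
- plot_1: building plot, the first from the robot's left (+y), of four in a row 90 mm apart: flat sand-coloured rectangle with a black border, 48 mm (its x axis) by 64 mm (its y axis, along the row), flush on a fixed grey street base (4 mm thick, 80 by 520 mm) lying roughly crosswise beyond the houses. Origin at its centre on the base's top face, where a house stands; z up.
- plot_2: building plot, the second from the robot's left, of four in a row 90 mm apart: flat sand-coloured rectangle with a black border, 48 mm (its x axis) by 64 mm (its y axis, along the row), flush on a fixed grey street base (4 mm thick, 80 by 520 mm) lying roughly crosswise beyond the houses. Origin at its centre on the base's top face, where a house stands; z up.
- plot_3: building plot, the third from the robot's left, of four in a row 90 mm apart: flat sand-coloured rectangle with a black border, 48 mm (its x axis) by 64 mm (its y axis, along the row), flush on a fixed grey street base (4 mm thick, 80 by 520 mm) lying roughly crosswise beyond the houses. Origin at its centre on the base's top face, where a house stands; z up.
- plot_4: building plot, the last, at the robot's right (-y), of four in a row 90 mm apart: flat sand-coloured rectangle with a black border, 48 mm (its x axis) by 64 mm (its y axis, along the row), flush on a fixed grey street base (4 mm thick, 80 by 520 mm) lying roughly crosswise beyond the houses. Origin at its centre on the base's top face, where a house stands; z up.
- water_tower: model water tower with a red tank, 34 mm across and 70 mm high, fixed on the street base at one end of the row (either end), in line with the plots, 90 mm from the centre of the nearest plot. Origin at the centre of its foot. It marks the end where the tallest house belongs.
- tree: model tree with a green round crown, 34 mm across and 64 mm high, fixed on the base at the other end of the row, 90 mm from the nearest plot. Origin at the centre of its foot.

How it is judged (in metres and radians):
At the end, for the whole second after the job is handed in: From the water tower on stand the orange (100 mm), blue (82 mm), yellow (64 mm) and white (46 mm) house, each within 12 mm of its plot centre, within 0.2 rad of its direction (either way round), on the base (within 4 mm), upright within 0.1 rad, released and at rest (((horizontal distance between water_tower and plot_1 below 0.15 m and horizontal distance between orange_house_c and plot_1 below 0.012 m and angle between the x axis of orange_house_c and the x axis of plot_1, either way round below 0.2 rad and z of orange_house_c in the frame of plot_1 between 0.046 and 0.054 m and horizontal distance between blue_house_c and plot_2 below 0.012 m and angle between the x axis of blue_house_c and the x axis of plot_2, either way round below 0.2 rad and z of blue_house_c in the frame of plot_2 between 0.037 and 0.045 m and horizontal distance between yellow_house_c and plot_3 below 0.012 m and angle between the x axis of yellow_house_c and the x axis of plot_3, either way round below 0.2 rad and z of yellow_house_c in the frame of plot_3 between 0.028 and 0.036 m and horizontal distance between white_house_c and plot_4 below 0.012 m and angle between the x axis of white_house_c and the x axis of plot_4, either way round below 0.2 rad and z of white_house_c in the frame of plot_4 between 0.019 and 0.027 m) or (horizontal distance between water_tower and plot_4 below 0.15 m and horizontal distance between orange_house_c and plot_4 below 0.012 m and angle between the x axis of orange_house_c and the x axis of plot_4, either way round below 0.2 rad and z of orange_house_c in the frame of plot_4 between 0.046 and 0.054 m and horizontal distance between blue_house_c and plot_3 below 0.012 m and angle between the x axis of blue_house_c and the x axis of plot_3, either way round below 0.2 rad and z of blue_house_c in the frame of plot_3 between 0.037 and 0.045 m and horizontal distance between yellow_house_c and plot_2 below 0.012 m and angle between the x axis of yellow_house_c and the x axis of plot_2, either way round below 0.2 rad and z of yellow_house_c in the frame of plot_2 between 0.028 and 0.036 m and horizontal distance between white_house_c and plot_1 below 0.012 m and angle between the x axis of white_house_c and the x axis of plot_1, either way round below 0.2 rad and z of white_house_c in the frame of plot_1 between 0.019 and 0.027 m)) and angle between each of orange_house_c, blue_house_c, yellow_house_c, white_house_c's own z axis and vertical below 0.1 rad and linear speed of each of orange_house, blue_house, yellow_house, white_house below 0.02 m/s and angular speed of each of orange_house, blue_house, yellow_house, white_house below 0.2 rad/s); the robot touches nothing.
It also fails if it takes over 96 s, if anything falls off the work surface, if the arm or the gripper's body presses on something with over 40 N, if the wrist force passes 120 N, or if a joint passes its speed limit or range.

### The arm

A 7-joint arm with a two-finger parallel gripper is mounted at the origin on the work surface. World frame = base frame: x ahead of the robot, y to its left, z up, the work surface at z = 0. Lengths are in m, angles in degrees, forces in N, time in s.
With the tool pointing down it reaches from about 0.425 to 0.875 m from the base axis. Payload 4.7 kg.
Tool frame: the origin (TCP) lies midway between the tips of the shut fingers; the grasp point (between the pads) lies env.grip_point_offset behind it (env.grip_point_offset is the distance from the TCP to the grasp point, in m); z points along the fingers, y is the line along which they close (so a half turn about z gives the same grasp; the last joint's range is limited). The gripper opens to 87 mm and grips with 3 to 60 N. Pads are 19 mm wide; open, the fingers measure 117 mm over their backs; the gripper's body (75 mm by 190 mm) begins 51 mm behind the grasp point.
Start: joints at [72.542, 18.392, -4.016, 83.108, 1.295, 78.541, -3.26], TCP at [0.204, -0.617, 0.223] pointing down, gripper open.
Joint ranges: [-163.93, 163.93], [-17.29, 119.83], [-79.2, 71.16], [3.27, 140.29], [-89.18, 269.18], [5.43, 117.66], [-154.24, 154.24]. Speed limits (degrees/s): [147.25, 147.25, 180, 180, 180, 180, 180].

### API

Orientations are given as [roll, pitch, yaw] about the fixed x, y, z axes, in that order (R = Rz(yaw) Ry(pitch) Rx(roll)).
In Python, from cell import env gives the robot as it stands.
- The arm moves only by the shell command python3 -m creep 'ROWS' [FORCE]. ROWS is a JSON object of lists of equal length, an entry for each row: "translation": the shift along the tool's x, y, z in units of 0.08 m (1.0 is 0.08 m), a list of three; "turn": the turn, a rotation vector about the tool's x, y, z in units of 180 degrees (1.0 is 180 degrees), a list of three; "grip": the opening, from 0 (shut) to 1 (fully open). In form: {"translation": [[x, y, z], ...], "turn": [[ax, ay, az], ...], "grip": [grip, ...]}. A call has 1 to 5 rows; each row shifts and turns the commanded pose from where the row before left it, along the tool's axes as they then stand; what a row does not reach is not made up. A row lasts 1/8 s, in which the tool goes at most 62.5 mm and 10.7 degrees, less where a joint would pass 70% of its speed; a pose out of reach is approached as far as the arm can. A call with a number of a shift or a turn outside -1 to 1 is refused whole. A call with a gripper value outside its range is refused whole. The fingers move at their own pace and stop on an object; FORCE is the grip in N (left out, the last holds). Time passes only in rows, so rows that do not move let the fingers close. It gives the time, the measured TCP pose, the force, the opening and the grip force at its end, in the units of the state.
- env.get_obs(): the state, without advancing time (a new reading comes with each control period).
- env.read_camera(name): name is "scene" or "top" or "wrist"; returns a dict with "frame" (384x512x3 uint8, red, green, blue), "z_map" (384x512 float32, m along the optical axis (not along the pixel's ray), 0 where there is no reading), "K" (3x3 intrinsics, pixels), "rvec" (rotation vector, rad) and "tvec" (3), from world to camera coordinates, as OpenCV has them. Camera axes: x right, y down, z forward; pixel columns grow to the right and rows downward; lengths in m; the calibration is good to about 2 mm. A picture is of the moment at which its call begins.
- env.sign_off(): hands the job in; it is judged then, once.
The state is a dict: "time_s": time; "qpos": joint angles; "joint_velocities": joint speeds; "effort": joint torques, N m; "tool_pos": TCP position; "tool_rot": TCP orientation; "force": force on the tool from outside, world axes, zero at the start; "wrist_torque": the same for the moment, N m; "grip_width": finger opening in m; "grasp_force": force on a finger pad.
Only numpy, scipy, OpenCV 4.12 (cv2) and the standard library are available. Lean on these libraries where they do the work, as an engineer would, in place of code of your own. Each camera call takes 0.05 s, during which the arm holds its last target. There are 200 camera calls.

## Working session

There is one attempt and no reset: what is moved stays moved. The work goes in short steps, Python scripts to look and compute and a shell command to move; the robot and the scene stay as the last step left them, time stands still between calls to the robot, and variables do not carry over. Pictures are saved under pics/ and viewed, at most 14 in all, crops included, and the job is handed in when it is done.

```bash
ls; mkdir -p pics
python3 - <<'E'
from cell import env
import cv2,numpy as np
print(env.get_obs(),env.grip_point_offset)
for n in("top","scene"):
    c=env.read_camera(n); cv2.imwrite(f"pics/{n}0.png",c["frame"][:,:,::-1]); np.savez(f"{n}0.npz",**c); print(n,c["K"],c["rvec"],c["tvec"])
E
```

```text
pics
{'time_s': 0.0, 'qpos': array([72.54187706, 18.43941957, -4.01439991, 83.17550251,  1.29420788,
       78.54129783, -3.25737216]), 'joint_velocities': array([ 0.09129901,  0.05456781, -0.09535128, -0.03839523,  0.00583629,
        0.00958819, -0.02242656]), 'effort': array([-8.85932459e-04, -4.91290784e+01, -4.04230328e-01, -3.12524736e+01,
       -6.38586120e-02,  4.39903478e-02,  1.80799534e-04]), 'tool_pos': array([ 0.20349644, -0.61673141,  0.22145202]), 'tool_rot': array([-1.79888976e+02,  5.39668861e-03,  1.82692870e+01]), 'force': array([-0.00451122, -0.08027917, -0.24664289]), 'wrist_torque': array([0.08764908, 0.01144769, 0.06174393]), 'grasp_force': 0.0, 'grip_width': 0.08729125299606924} 0.0187
top [[362.27334127   0.         247.75949484]
 [  0.         362.27334127 197.8747005 ]
 [  0.           0.           1.        ]] [ 2.1442279  -2.14058974  0.18166501] [-0.01307098  0.57190125  0.69684562]
scene [[379.79415162   0.         250.36189501]
 [  0.         379.79415162 191.08050117]
 [  0.           0.           1.        ]] [ 2.31100814  0.64278942 -0.24334842] [-0.49507149 -0.18368143  1.18709874]
```

View pics/top0.png

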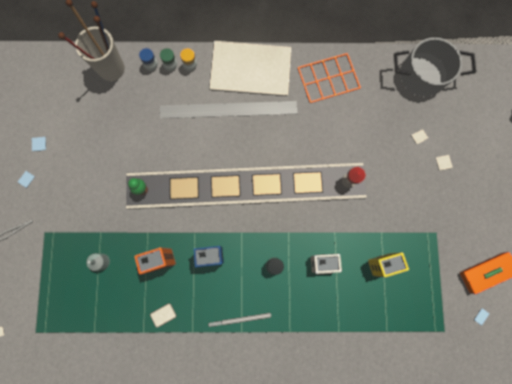

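View pics/scene0.png

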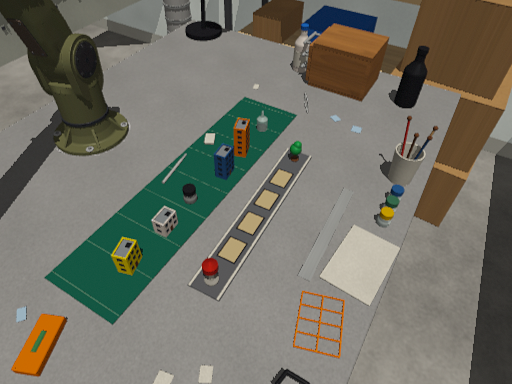

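The top view shows the tree at the left (137,186), so it is beside plot 1. The red tower (355,176) is beside plot 4. The houses are orange (155,260), blue (208,257), white (328,263) and yellow (393,265). The targets are therefore orange→4, blue→3, yellow→2, white→1. The scene view agrees.

```bash
cat > h.py <<'E'
import cv2,numpy as np
def ray(c,px,z):
    R=cv2.Rodrigues(c["rvec"])[0]; C=-R.T@np.ravel(c["tvec"])
    px=np.atleast_2d(px).astype(float)
    d=np.c_[px,np.ones(len(px))]@np.linalg.inv(c["K"]).T@R
    return C+d*((z-C[2])/d[:,2:])
def cloud(c):
    R=cv2.Rodrigues(c["rvec"])[0]; t=np.ravel(c["tvec"]); h,w=c["z_map"].shape
    u,v=np.meshgrid(np.arange(w),np.arange(h)); z=c["z_map"]
    P=np.stack([(u-c["K"][0,2])/c["K"][0,0]*z,(v-c["K"][1,2])/c["K"][1,1]*z,z],-1)
    return (P-t)@R
def rect(xy):
    "centre, long, short, yaw of the long side (deg, -90..90) of world points"
    (cx,cy),(w,h),a=cv2.minAreaRect((np.asarray(xy)*1000).astype(np.float32))
    if w<h: w,h,a=h,w,a+90
    return np.round([cx,cy,w,h,(a+90)%180-90],1)
def roof(c,px,H,r=28,base=.002):
    P=cloud(c); m=np.abs(P[...,2]-H-base)<.007
    u,v=map(int,px); k=np.zeros_like(m); k[max(v-r,0):v+r,max(u-r,0):u+r]=1; m&=k
    n,l,s,_=cv2.connectedComponentsWithStats(m.astype(np.uint8)); 
    i=1+np.argmax(s[1:,4]); m=(l==i).astype(np.uint8)
    ct=max(cv2.findContours(m,0,2)[0],key=cv2.contourArea)[:,0]
    return rect(ray(c,ct,H+base)[:,:2]),s[i,4],np.median(P[...,2][m>0]).round(4)
E
python3 - <<'E'
from h import *
c=dict(np.load("top0.npz"))
for n,px,H in(("orange",(155,260),.1),("blue",(208,257),.082),("white",(328,263),.046),("yellow",(393,265),.064)):
    print(n,roof(c,px,H))
hsv=cv2.cvtColor(c["frame"],cv2.COLOR_RGB2HSV)
m=cv2.inRange(hsv,(10,60,140),(35,255,255)); m[:160]=0;m[210:]=0
for ct in cv2.findContours(m,0,2)[0]:
    if cv2.contourArea(ct)>150: print("plot",rect(ray(c,ct[:,0],.004)[:,:2]))
P=cloud(c)
for n,px in(("jar",(275,267)),("bottle",(97,262)),("tower",(356,175)),("tree",(137,185)),("mat",(240,300)),("base",(205,187)),):print(n,P[px[1],px[0]])
E
```

```text
orange (array([447. , 167.8,  51.9,  34.4, -72.5]), np.int32(532), np.float64(0.0996))
blue (array([455.2,  65.1,  50.5,  34.1, -84.8]), np.int32(485), np.float64(0.0816))
white (array([ 441.1, -169.9,   51.4,   34.4,  -86.5]), np.int32(453), np.float64(0.0453))
yellow (array([ 439.3, -293.1,   52.6,   34.9,  -73.5]), np.int32(489), np.float64(0.0631))
plot [600.6 127.1  58.8  43.7 -88. ]
plot [605.4  36.6  60.6  44.4 -86.4]
plot [609.5 -52.4  61.2  44.5 -89.8]
plot [ 614.2 -143.7   61.1   44.6  -89.8]
jar [ 0.43270678 -0.06642106  0.04622516]
bottle [0.44225479 0.28615758 0.0483079 ]
tower [ 0.61447479 -0.22839484  0.07280529]
tree [0.59524933 0.21117546 0.06069575]
mat [0.36407115 0.0034073  0.0025619 ]
base [0.60255884 0.08063867 0.00319186]
```

```bash
cat > plan.py <<'E'
import sys,numpy as np
from scipy.spatial.transform import Rotation as Ro
from cell import env
# args: x y z (mm) [yaw deg] : turn first, then shift
def show(x,y,z,yaw=None):
    o=env.get_obs(); R=Ro.from_euler("xyz",o["tool_rot"],degrees=True)
    if yaw is not None:
        G=Ro.from_euler("xyz",[180,0,yaw],degrees=True); t=(R.inv()*G).as_rotvec()/np.pi
        print("turn",t.round(4),"rows",np.abs(t).max()*180/10.7); R=G
    d=R.inv().apply(np.array([x,y,z])/1000-o["tool_pos"])/.08
    print("shift",d.round(3),"rows",np.linalg.norm(d)/.78)
if __name__=="__main__":
    show(*map(float,sys.argv[1:]))
E
python3 plan.py 550 -250 240
```

```text
shift [ 5.55  -2.997 -0.226] rows 8.091599722628699
```

```bash
python3 -m creep '{"translation": [[0.55,-0.3,-0.02],[0.55,-0.3,-0.02],[0.55,-0.3,-0.02],[0.55,-0.3,-0.02],[0.55,-0.3,-0.02]], "turn": [[0,0,0],[0,0,0],[0,0,0],[0,0,0],[0,0,0]], "grip": [1,1,1,1,1]}' 20
python3 -m creep '{"translation": [[0.55,-0.3,-0.02],[0.55,-0.3,-0.02],[0.55,-0.3,-0.02],[0.55,-0.3,-0.02],[0.55,-0.3,-0.02]], "turn": [[0,0,0],[0,0,0],[0,0,0],[0,0,0],[0,0,0]], "grip": [1,1,1,1,1]}'
python3 plan.py 447 167.8 240 107.5
```

```text
time_s: 0.72
tool_pos: [0.3758, -0.4329, 0.2302]
tool_rot: [-180.0, 0.0, 18.3]
force: [-0.1, -0.9, -1.0]
grip_width: 0.0868
grasp_force: 0.0
time_s: 1.35
tool_pos: [0.547, -0.2502, 0.2382]
tool_rot: [-180.0, 0.0, 18.3]
force: [-0.9, 0.1, -0.3]
grip_width: 0.0871
grasp_force: 0.0
turn [-2.000e-04  1.000e-04 -4.958e-01] rows 8.340757442096217
shift [ 5.359  0.379 -0.022] rows 6.887854320849563
```

```bash
python3 -m creep '{"translation": [[0,0,0],[0,0,0],[0,0,0],[0,0,0],[0,0,0]], "turn": [[0,0,-0.05],[0,0,-0.05],[0,0,-0.05],[0,0,-0.05],[0,0,-0.05]], "grip": [1,1,1,1,1]}' >/dev/null
python3 -m creep '{"translation": [[0,0,0],[0,0,0],[0,0,0],[0,0,0],[0,0,0]], "turn": [[0,0,-0.05],[0,0,-0.05],[0,0,-0.05],[0,0,-0.05],[0,0,-0.046]], "grip": [1,1,1,1,1]}' >/dev/null
python3 -m creep '{"translation": [[0.6,0.04,0],[0.6,0.04,0],[0.6,0.04,0],[0.6,0.04,0],[0.6,0.04,0]], "turn": [[0,0,0],[0,0,0],[0,0,0],[0,0,0],[0,0,0]], "grip": [1,1,1,1,1]}' >/dev/null
python3 -m creep '{"translation": [[0.6,0.04,0],[0.6,0.04,0],[0.6,0.04,0],[0.55,0.04,0],[0,0,0]], "turn": [[0,0,0],[0,0,0],[0,0,0],[0,0,0],[0,0,0]], "grip": [1,1,1,1,1]}'
python3 plan.py 447 167.8 72 107.5
python3 - <<'E'
from cell import env
import cv2,numpy as np
c=env.read_camera("wrist");cv2.imwrite("pics/w1.png",c["frame"][:,:,::-1]);np.savez("w1.npz",**c)
from h import *
print(c["tvec"],env.get_obs()["qpos"])
P=cloud(c);print(P[192,256])
m=np.abs(P[...,2]-.102)<.008
for ct in cv2.findContours(m.astype(np.uint8),0,2)[0]:
    if len(ct)>20:print(rect(ray(c,ct[:,0],.102)[:,:2]))
E
```

```text
time_s: 3.85
tool_pos: [0.4431, 0.1693, 0.2386]
tool_rot: [180.0, -0.0, 108.0]
force: [0.6, -1.0, -0.3]
grip_width: 0.0871
grasp_force: 0.0
turn [ 0.     -0.0001  0.0026] rows 0.043888030487401274
shift [-0.033  0.04   2.082] rows 2.670259489831553
[-0.47517348 -0.01521391  0.41224375] [ 31.2671779   -2.90847784 -52.63088638 104.15976431  -2.33031009
  77.63279506  -3.06511746]
[0.44835414 0.15797107 0.09884416]
```

View pics/w1.png

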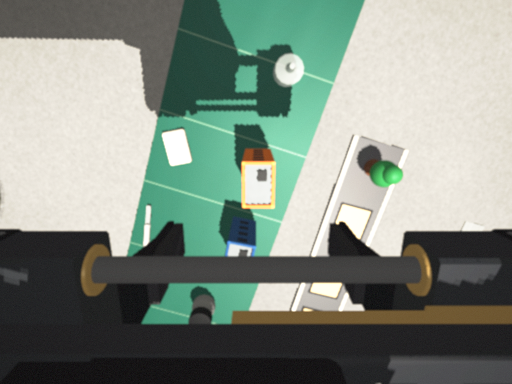

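The wrist view shows the orange roof at (259,187), aligned with the fingers and clear of the blue house. I'll measure it from this view.

Run:
```python
from h import *
c=dict(np.load("w1.npz")); print(roof(c,(259,187),.1,r=40))
```

```text
(array([447.2, 167.7,  51.3,  33.4, -72.6]), np.int32(1516), np.float64(0.099))
```

```bash
python3 -m creep '{"translation": [[-0.033,0.04,0],[0,0,0.52],[0,0,0.52],[0,0,0.52],[0,0,0.52]], "turn": [[0,0,0.0026],[0,0,0],[0,0,0],[0,0,0],[0,0,0]], "grip": [1,1,1,1,1]}' 
python3 -m creep '{"translation": [[0,0,0],[0,0,0],[0,0,0],[0,0,0],[0,0,0]], "turn": [[0,0,0],[0,0,0],[0,0,0],[0,0,0],[0,0,0]], "grip": [1,0.2,0.2,0.2,0.2]}' 20
python3 -m creep '{"translation": [[0,0,0],[0,0,0],[0,0,0],[0,0,0],[0,0,0]], "turn": [[0,0,0],[0,0,0],[0,0,0],[0,0,0],[0,0,0]], "grip": [0.2,0.2,0.2,0.2,0.2]}'
```

```text
time_s: 4.53
tool_pos: [0.4494, 0.1617, 0.0705]
tool_rot: [-180.0, 0.0, 106.9]
force: [0.9, 0.4, 0.5]
grip_width: 0.087
grasp_force: 0.0
time_s: 5.15
tool_pos: [0.4491, 0.1638, 0.0728]
tool_rot: [179.9, 0.0, 107.1]
force: [-0.3, 0.5, 0.4]
grip_width: 0.0548
grasp_force: 0.0
time_s: 5.78
tool_pos: [0.4485, 0.1637, 0.0721]
tool_rot: [-180.0, 0.0, 107.1]
force: [-0.3, -0.9, 0.8]
grip_width: 0.0335
grasp_force: 19.9
```

```bash
python3 -m creep '{"translation": [[0,0,-0.3],[0,0,-0.5],[0,0,-0.5],[0,0,-0.4],[0,0,0]], "turn": [[0,0,0],[0,0,0],[0,0,0],[0,0,0],[0,0,0]], "grip": [0.2,0.2,0.2,0.2,0.2]}' 
python3 plan.py 614.4 -147.7 210 92.9
```

```text
time_s: 6.4
tool_pos: [0.4501, 0.1643, 0.2102]
tool_rot: [179.7, 0.1, 107.1]
force: [-0.1, 1.2, -1.0]
grip_width: 0.034
grasp_force: 19.9
turn [0.0015 0.0003 0.0787] rows 1.3238414161483432
shift [-3.999e+00  1.854e+00  3.000e-03] rows 5.651145209600047
```

```bash
python3 -m creep '{"translation": [[0,0,0],[0,0,0],[-0.4,0.18,0],[-0.4,0.18,0],[-0.4,0.18,0]], "turn": [[0,0,0.04],[0,0,0.039],[0,0,0],[0,0,0],[0,0,0]], "grip": [0.2,0.2,0.2,0.2,0.2]}' >/dev/null
python3 -m creep '{"translation": [[-0.4,0.18,0],[-0.4,0.18,0],[-0.4,0.18,0],[-0.4,0.18,0],[-0.4,0.18,0]], "turn": [[0,0,0],[0,0,0],[0,0,0],[0,0,0],[0,0,0]], "grip": [0.2,0.2,0.2,0.2,0.2]}' >/dev/null
python3 -m creep '{"translation": [[-0.4,0.2,0],[-0.4,0.2,0],[0,0,0],[0,0,0],[0,0,0]], "turn": [[0,0,0],[0,0,0],[0,0,0],[0,0,0],[0,0,0]], "grip": [0.2,0.2,0.2,0.2,0.2]}' 
python3 plan.py 614.4 -147.7 74 92.9
python3 - <<'E'
from cell import env
import cv2,numpy as np
c=env.read_camera("wrist");cv2.imwrite("pics/w2.png",c["frame"][:,:,::-1]);np.savez("w2.npz",**c)
print(env.get_obs()["qpos"])
E
```

```text
time_s: 8.28
tool_pos: [0.6111, -0.1468, 0.2077]
tool_rot: [-180.0, -0.0, 93.0]
force: [-0.2, -0.6, -1.8]
grip_width: 0.0339
grasp_force: 19.9
turn [-0.0003 -0.0002  0.0005] rows 0.008176960925976376
shift [-0.014  0.04   1.671] rows 2.142701655196188
[ 42.95319466  20.75270697 -40.54198412  86.40705534  13.62559285
  77.89310703   4.35217012]
```

View pics/w2.png

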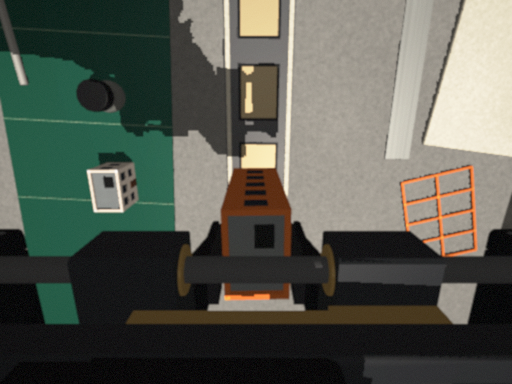

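The orange house hangs upright at (255,235), over the plot 4 end of the base and aligned with the row.

```bash
python3 -m creep '{"translation": [[-0.01,0.04,0],[0,0,0.5],[0,0,0.5],[0,0,0.4],[0,0,0.17]], "turn": [[0,0,0],[0,0,0],[0,0,0],[0,0,0],[0,0,0]], "grip": [0.2,0.2,0.2,0.2,0.2]}' 
python3 -m creep '{"translation": [[0,0,0.05],[0,0,0],[0,0,0],[0,0,0],[0,0,0]], "turn": [[0,0,0],[0,0,0],[0,0,0],[0,0,0],[0,0,0]], "grip": [0.2,0.2,0.2,0.2,0.2]}'
```

```text
time_s: 8.95
tool_pos: [0.6137, -0.1489, 0.0806]
tool_rot: [-179.8, -0.0, 92.9]
force: [-0.4, -0.9, -1.0]
grip_width: 0.0345
grasp_force: 19.9
time_s: 9.57
tool_pos: [0.615, -0.1492, 0.079]
tool_rot: [180.0, 0.0, 92.9]
force: [-0.8, 0.2, -1.7]
grip_width: 0.0341
grasp_force: 19.9
```

```bash
python3 -m creep '{"translation": [[0,0.0,0.04],[0,0,0],[0,0,0]], "turn": [[0,0,0],[0,0,0],[0,0,0]], "grip": [0.2,0.2,0.2]}' 
python3 -m creep '{"translation": [[0,0,0.03],[0,0,0],[0,0,0]], "turn": [[0,0,0],[0,0,0],[0,0,0]], "grip": [0.2,0.2,0.2]}'
```

```text
time_s: 9.95
tool_pos: [0.6147, -0.1491, 0.0752]
tool_rot: [-180.0, -0.0, 92.9]
force: [0.3, -0.2, -1.0]
grip_width: 0.0341
grasp_force: 19.9
time_s: 10.32
tool_pos: [0.615, -0.1492, 0.074]
tool_rot: [180.0, 0.0, 92.9]
force: [-2.4, -0.5, 4.3]
grip_width: 0.034
grasp_force: 19.9
```

Contact (+4 N). Release and retreat.

```bash
python3 -m creep '{"translation": [[0,0,0],[0,0,0],[0,0,0],[0,0,0],[0,0,0]], "turn": [[0,0,0],[0,0,0],[0,0,0],[0,0,0],[0,0,0]], "grip": [0.6,0.8,1,1,1]}' >/dev/null
python3 -m creep '{"translation": [[0,0,-0.3],[0,0,-0.5],[0,0,-0.5],[0,0,-0.4],[0,0,0]], "turn": [[0,0,0],[0,0,0],[0,0,0],[0,0,0],[0,0,0]], "grip": [1,1,1,1,1]}' 
python3 plan.py 455.2 65.1 210 95.2
python3 - <<'E'
from cell import env
from h import *
c=env.read_camera("wrist");cv2.imwrite("pics/w3.png",c["frame"][:,:,::-1]);np.savez("w3.npz",**c)
c=env.read_camera("top");cv2.imwrite("pics/t3.png",c["frame"][:,:,::-1]);np.savez("t3.npz",**c)
E
```

```text
time_s: 11.58
tool_pos: [0.6166, -0.1491, 0.2122]
tool_rot: [179.7, 0.1, 92.9]
force: [0.7, -0.0, -1.0]
grip_width: 0.0873
grasp_force: 0.0
turn [ 0.0017  0.0007 -0.013 ] rows 0.2184156364858773
shift [ 2.85  -1.766  0.027] rows 4.298577566686906
```

View pics/t3.png

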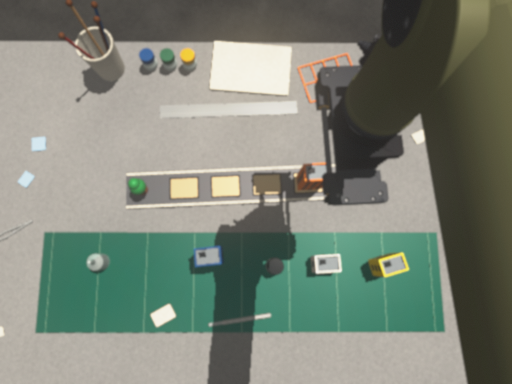

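The top view shows the orange house standing on plot 4 at about (315,176), partly hidden by the gripper. Next is the blue house.

```bash
python3 -m creep '{"translation": [[0.4,-0.25,0],[0.4,-0.25,0],[0.4,-0.25,0],[0.4,-0.25,0],[0.4,-0.25,0]], "turn": [[0,0,-0.013],[0,0,0],[0,0,0],[0,0,0],[0,0,0]], "grip": [1,1,1,1,1]}' >/dev/null
python3 -m creep '{"translation": [[0.4,-0.25,0.02],[0.4,-0.26,0],[0,0,0],[0,0,0],[0,0,0]], "turn": [[0,0,0],[0,0,0],[0,0,0],[0,0,0],[0,0,0]], "grip": [1,1,1,1,1]}'
python3 plan.py 455.2 65.1 54 95.2
```

```text
time_s: 12.92
tool_pos: [0.4557, 0.0611, 0.2068]
tool_rot: [-180.0, -0.0, 95.1]
force: [-0.4, -0.3, -0.1]
grip_width: 0.0869
grasp_force: 0.0
turn [-0.0003 -0.0002 -0.0005] rows 0.009146514925716899
shift [ 0.051 -0.002  1.91 ] rows 2.449869701525193
```

```bash
python3 -m creep '{"translation": [[0.05,0,0.3],[0,0,0.5],[0,0,0.5],[0,0,0.4],[0,0,0.2]], "turn": [[0,0,0],[0,0,0],[0,0,0],[0,0,0],[0,0,0]], "grip": [1,1,1,1,1]}' >/dev/null
python3 -m creep '{"translation": [[0,0,0],[0,0,0],[0,0,0],[0,0,0],[0,0,0]], "turn": [[0,0,0],[0,0,0],[0,0,0],[0,0,0],[0,0,0]], "grip": [1,0.2,0.2,0.2,0.2]}'
python3 -m creep '{"translation": [[0,0,0],[0,0,0],[0,0,0],[0,0,0],[0,0,0]], "turn": [[0,0,0],[0,0,0],[0,0,0],[0,0,0],[0,0,0]], "grip": [0.2,0.2,0.2,0.2,0.2]}'
python3 -m creep '{"translation": [[0,0,-0.3],[0,0,-0.5],[0,0,-0.5],[0,0,-0.4],[0,0,0]], "turn": [[0,0,0],[0,0,0],[0,0,0],[0,0,0],[0,0,0]], "grip": [0.2,0.2,0.2,0.2,0.2]}'
python3 plan.py 609.9 -53.1 196 92.9
```

```text
time_s: 14.18
tool_pos: [0.4554, 0.066, 0.0557]
tool_rot: [180.0, 0.0, 95.2]
force: [0.0, -0.0, -0.1]
grip_width: 0.0553
grasp_force: 0.0
time_s: 14.8
tool_pos: [0.4551, 0.066, 0.0553]
tool_rot: [-180.0, 0.0, 95.2]
force: [-0.8, -0.9, 0.9]
grip_width: 0.0339
grasp_force: 20.0
time_s: 15.42
tool_pos: [0.4569, 0.0663, 0.1935]
tool_rot: [179.7, 0.1, 95.2]
force: [-0.4, -0.6, -0.9]
grip_width: 0.0342
grasp_force: 20.0
turn [0.0015 0.0005 0.0127] rows 0.21356553195487635
shift [-1.587  1.835 -0.031] rows 3.110436283472419
```

```bash
python3 -m creep '{"translation": [[-0.3,0.36,0],[-0.3,0.37,0],[-0.3,0.37,0],[-0.3,0.37,0],[-0.37,0.37,0]], "turn": [[0,0,0.0127],[0,0,0],[0,0,0],[0,0,0],[0,0,0]], "grip": [0.2,0.2,0.2,0.2,0.2]}' >/dev/null
python3 -m creep '{"translation": [[0,0,0],[0,0,0],[0,0,0]], "turn": [[0,0,0],[0,0,0],[0,0,0]], "grip": [0.2,0.2,0.2]}'
python3 plan.py 609.9 -52.2 57.3 92.9
```

```text
time_s: 16.42
tool_pos: [0.6086, -0.0494, 0.191]
tool_rot: [-180.0, -0.0, 93.0]
force: [-0.3, -0.0, -1.6]
grip_width: 0.034
grasp_force: 20.0
turn [-0.0003 -0.      0.0007] rows 0.011485331105248794
shift [-0.036  0.014  1.671] rows 2.142566423281884
```

```bash
python3 -m creep '{"translation": [[-0.036,0.014,0],[0,0,0.5],[0,0,0.5],[0,0,0.4],[0,0,0.2]], "turn": [[0,0,0],[0,0,0],[0,0,0],[0,0,0],[0,0,0]], "grip": [0.2,0.2,0.2,0.2,0.2]}' > /dev/null
python3 -m creep '{"translation": [[0,0,0],[0,0,0],[0,0,0]], "turn": [[0,0,0],[0,0,0],[0,0,0]], "grip": [0.2,0.2,0.2]}'
```

```text
time_s: 17.42
tool_pos: [0.6118, -0.0535, 0.0649]
tool_rot: [179.9, 0.0, 92.9]
force: [0.8, -0.5, -0.2]
grip_width: 0.0334
grasp_force: 20.0
```

```bash
python3 -m creep '{"translation": [[0,0,0.07],[0,0,0],[0,0,0]], "turn": [[0,0,0],[0,0,0],[0,0,0]], "grip": [0.2,0.2,0.2]}'
python3 -m creep '{"translation": [[0,0,0.03],[0,0,0],[0,0,0]], "turn": [[0,0,0],[0,0,0],[0,0,0]], "grip": [0.2,0.2,0.2]}'
```

```text
time_s: 17.8
tool_pos: [0.6106, -0.0535, 0.0577]
tool_rot: [-180.0, 0.0, 92.9]
force: [-0.5, 0.3, -0.6]
grip_width: 0.0341
grasp_force: 20.0
time_s: 18.18
tool_pos: [0.6108, -0.0534, 0.0572]
tool_rot: [-180.0, 0.1, 92.9]
force: [-4.3, -0.0, 10.6]
grip_width: 0.0339
grasp_force: 20.0
```

```bash
python3 -m creep '{"translation": [[0,0,0],[0,0,0],[0,0,0],[0,0,0],[0,0,0]], "turn": [[0,0,0],[0,0,0],[0,0,0],[0,0,0],[0,0,0]], "grip": [0.6,0.8,1,1,1]}' >/dev/null
python3 -m creep '{"translation": [[0,0,-0.3],[0,0,-0.5],[0,0,-0.5],[0,0,-0.5],[0,0,0]], "turn": [[0,0,0],[0,0,0],[0,0,0],[0,0,0],[0,0,0]], "grip": [1,1,1,1,1]}' 
python3 plan.py 439.3 -293.1 200 106.5
```

```text
time_s: 19.42
tool_pos: [0.6129, -0.0531, 0.2031]
tool_rot: [179.6, 0.1, 92.9]
force: [-0.9, 0.2, -0.3]
grip_width: 0.0873
grasp_force: 0.0
turn [ 0.002   0.0007 -0.0755] rows 1.269559477392414
shift [-2.26  -2.932  0.039] rows 4.746665707371947
```

```bash
python3 -m creep '{"translation": [[0,0,0],[0,0,0],[-0.37,-0.48,0],[-0.37,-0.48,0],[-0.38,-0.49,0]], "turn": [[0,0,-0.038],[0,0,-0.038],[0,0,0],[0,0,0],[0,0,0]], "grip": [1,1,1,1,1]}' >/dev/null
python3 -m creep '{"translation": [[-0.38,-0.49,0],[-0.38,-0.49,0],[-0.38,-0.5,0],[0,0,0],[0,0,0]], "turn": [[0,0,0],[0,0,0],[0,0,0],[0,0,0],[0,0,0]], "grip": [1,1,1,1,1]}'
python3 plan.py 439.3 -293.1 36 106.5
python3 - <<'E'
from cell import env
from h import *
c=env.read_camera("wrist");cv2.imwrite("pics/w4.png",c["frame"][:,:,::-1])
c=env.read_camera("top");cv2.imwrite("pics/t4.png",c["frame"][:,:,::-1])
for n,px,H,b in(("white",(328,263),.046,.002),("orange",(310,182),.1,.004),("blue",(267,183),.082,.004)):
    print(n,roof(c,px,H,base=b))
E
```

```text
time_s: 20.68
tool_pos: [0.4377, -0.2929, 0.1987]
tool_rot: [180.0, -0.1, 106.6]
force: [-0.3, 0.2, 0.4]
grip_width: 0.087
grasp_force: 0.0
turn [ 0.     -0.0004  0.0005] rows 0.00922939689773147
shift [-0.008  0.018  2.034] rows 2.6078190322660393
white (array([ 441.1, -169.8,   51.6,   34.3,  -86.7]), np.int32(453), np.float64(0.0454))
orange (array([ 614.2, -142.8,   51.3,   35.7,  -86.5]), np.int32(488), np.float64(0.1014))
blue (array([610.6, -53.7,  50.1,  35.6, -86.5]), np.int32(455), np.float64(0.0834))
```

View pics/w4.png

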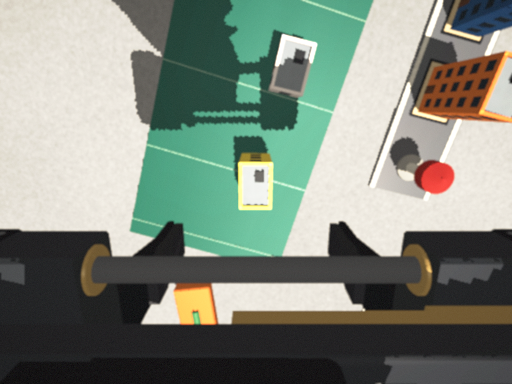

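View pics/t4.png

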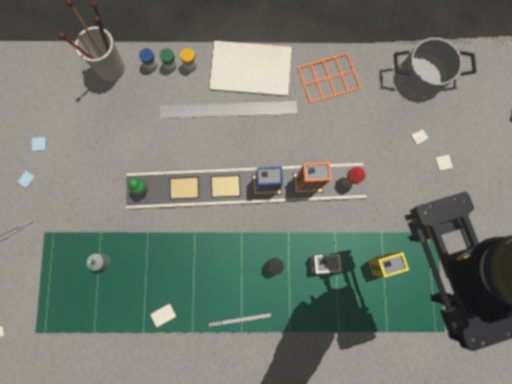

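The wrist view shows the yellow roof at (256,185), aligned with the fingers. The top view shows orange (317,174) and blue (269,180) standing on plots 4 and 3. Measured positions are within about 1 mm of the plot centres.

```bash
python3 -m creep '{"translation": [[0,0.02,0.3],[0,0,0.5],[0,0,0.5],[0,0,0.5],[0,0,0.23]], "turn": [[0,0,0],[0,0,0],[0,0,0],[0,0,0],[0,0,0]], "grip": [1,1,1,1,1]}' >/dev/null
python3 -m creep '{"translation": [[0,0,0],[0,0,0],[0,0,0],[0,0,0],[0,0,0]], "turn": [[0,0,0],[0,0,0],[0,0,0],[0,0,0],[0,0,0]], "grip": [1,0.2,0.2,0.2,0.2]}'
python3 -m creep '{"translation": [[0,0,0],[0,0,0],[0,0,0],[0,0,0],[0,0,0]], "turn": [[0,0,0],[0,0,0],[0,0,0],[0,0,0],[0,0,0]], "grip": [0.2,0.2,0.2,0.2,0.2]}'
python3 -m creep '{"translation": [[0,0,-0.3],[0,0,-0.5],[0,0,-0.5],[0,0,-0.5],[0,0,-0.3]], "turn": [[0,0,0],[0,0,0],[0,0,0],[0,0,0],[0,0,0]], "grip": [0.2,0.2,0.2,0.2,0.2]}'
python3 plan.py 605.2 36.8 205 92.9
```

```text
time_s: 22.02
tool_pos: [0.4394, -0.2935, 0.0374]
tool_rot: [180.0, 0.1, 106.6]
force: [-0.1, 0.4, -0.3]
grip_width: 0.055
grasp_force: 0.0
time_s: 22.65
tool_pos: [0.4391, -0.2933, 0.0369]
tool_rot: [-180.0, 0.0, 106.6]
force: [-0.9, -0.0, 1.4]
grip_width: 0.0338
grasp_force: 20.0
time_s: 23.28
tool_pos: [0.44, -0.2934, 0.207]
tool_rot: [179.9, 0.1, 106.6]
force: [0.4, 0.4, -0.4]
grip_width: 0.0339
grasp_force: 20.0
turn [0.0005 0.0007 0.0762] rows 1.2815019841252253
shift [4.017 2.271 0.025] rows 5.916424852097139
```

```bash
python3 -m creep '{"translation": [[0,0,0],[0,0,0],[0.4,0.22,0],[0.4,0.22,0],[0.4,0.22,0]], "turn": [[0,0,0.038],[0,0,0.038],[0,0,0],[0,0,0],[0,0,0]], "grip": [0.2,0.2,0.2,0.2,0.2]}' >/dev/null
python3 -m creep '{"translation": [[0.4,0.23,0],[0.4,0.23,0],[0.4,0.23,0],[0.4,0.23,0],[0.4,0.23,0]], "turn": [[0,0,0],[0,0,0],[0,0,0],[0,0,0],[0,0,0]], "grip": [0.2,0.2,0.2,0.2,0.2]}' >/dev/null
python3 -m creep '{"translation": [[0.4,0.23,0],[0.4,0.23,0],[0,0,0],[0,0,0],[0,0,0]], "turn": [[0,0,0],[0,0,0],[0,0,0],[0,0,0],[0,0,0]], "grip": [0.2,0.2,0.2,0.2,0.2]}'
python3 plan.py 605.2 36.8 39 92.9
```

```text
time_s: 25.15
tool_pos: [0.6041, 0.0338, 0.2047]
tool_rot: [-180.0, 0.1, 92.8]
force: [-0.6, 0.2, -1.1]
grip_width: 0.0337
grasp_force: 20.0
turn [-0.0002  0.0004 -0.0006] rows 0.010908136676981716
shift [0.037 0.016 2.071] rows 2.6559373144273537
```

```bash
python3 -m creep '{"translation": [[0.037,0.01,0.2],[0,0,0.5],[0,0,0.5],[0,0,0.5],[0,0,0.27]], "turn": [[0,0,0],[0,0,0],[0,0,0],[0,0,0],[0,0,0]], "grip": [0.2,0.2,0.2,0.2,0.2]}' > /dev/null
python3 -m creep '{"translation": [[0,0,0],[0,0,0],[0,0,0]], "turn": [[0,0,0],[0,0,0],[0,0,0]], "grip": [0.2,0.2,0.2]}'
```

```text
time_s: 26.15
tool_pos: [0.6062, 0.0387, 0.049]
tool_rot: [179.8, 0.0, 92.9]
force: [0.1, 0.1, -1.7]
grip_width: 0.0338
grasp_force: 20.0
```

```bash
python3 -m creep '{"translation": [[-0.02,0,0.1],[0,0,0],[0,0,0]], "turn": [[0,0,0],[0,0,0],[0,0,0]], "grip": [0.2,0.2,0.2]}'
python3 -m creep '{"translation": [[0,0,0.03],[0,0,0],[0,0,0]], "turn": [[0,0,0],[0,0,0],[0,0,0]], "grip": [0.2,0.2,0.2]}'
```

```text
time_s: 26.52
tool_pos: [0.6049, 0.0369, 0.0392]
tool_rot: [-180.0, 0.0, 92.9]
force: [0.3, 0.2, -0.5]
grip_width: 0.0333
grasp_force: 20.0
time_s: 26.9
tool_pos: [0.6051, 0.037, 0.0389]
tool_rot: [-180.0, 0.1, 92.9]
force: [-4.3, -1.2, 12.1]
grip_width: 0.034
grasp_force: 20.0
```

```bash
python3 -m creep '{"translation": [[0,0,0],[0,0,0],[0,0,0],[0,0,0],[0,0,0]], "turn": [[0,0,0],[0,0,0],[0,0,0],[0,0,0],[0,0,0]], "grip": [0.6,0.8,1,1,1]}' >/dev/null
python3 -m creep '{"translation": [[0,0,-0.3],[0,0,-0.5],[0,0,-0.5],[0,0,-0.5],[0,0,-0.2]], "turn": [[0,0,0],[0,0,0],[0,0,0],[0,0,0],[0,0,0]], "grip": [1,1,1,1,1]}' 
python3 plan.py 441.1 -169.9 195 93.4
```

```text
time_s: 28.15
tool_pos: [0.6062, 0.0374, 0.1995]
tool_rot: [179.8, 0.0, 92.9]
force: [0.4, 1.1, 0.0]
grip_width: 0.0869
grasp_force: 0.0
turn [ 0.0012  0.0001 -0.0027] rows 0.045296607953747715
shift [-2.464 -2.213  0.056] rows 4.247138007011767
```

```bash
python3 -m creep '{"translation": [[-0.35,-0.31,0],[-0.35,-0.31,0],[-0.35,-0.31,0],[-0.35,-0.32,0],[-0.35,-0.32,0]], "turn": [[0,0,-0.0027],[0,0,0],[0,0,0],[0,0,0],[0,0,0]], "grip": [1,1,1,1,1]}' >/dev/null
python3 -m creep '{"translation": [[-0.35,-0.32,0],[-0.36,-0.32,0],[0,0,0],[0,0,0],[0,0,0]], "turn": [[0,0,0],[0,0,0],[0,0,0],[0,0,0],[0,0,0]], "grip": [1,1,1,1,1]}'
python3 plan.py 441.1 -169.9 20 93.4
```

```text
time_s: 29.4
tool_pos: [0.4406, -0.1684, 0.1968]
tool_rot: [180.0, -0.0, 93.5]
force: [0.6, 0.5, 0.5]
grip_width: 0.0868
grasp_force: 0.0
turn [ 0.     -0.0002  0.0008] rows 0.012959471924693676
shift [-0.019  0.005  2.209] rows 2.832654989571349
```

```bash
python3 -m creep '{"translation": [[-0.02,0,0.4],[0,0,0.5],[0,0,0.5],[0,0,0.5],[0,0,0.3]], "turn": [[0,0,0],[0,0,0],[0,0,0],[0,0,0],[0,0,0]], "grip": [1,1,1,1,1]}' >/dev/null
python3 -m creep '{"translation": [[0,0,0],[0,0,0],[0,0,0],[0,0,0],[0,0,0]], "turn": [[0,0,0],[0,0,0],[0,0,0],[0,0,0],[0,0,0]], "grip": [1,0.2,0.2,0.2,0.2]}'
python3 -m creep '{"translation": [[0,0,0],[0,0,0],[0,0,0],[0,0,0],[0,0,0]], "turn": [[0,0,0],[0,0,0],[0,0,0],[0,0,0],[0,0,0]], "grip": [0.2,0.2,0.2,0.2,0.2]}'
python3 -m creep '{"translation": [[0,0,-0.3],[0,0,-0.5],[0,0,-0.5],[0,0,-0.5],[0,0,-0.4]], "turn": [[0,0,0],[0,0,0],[0,0,0],[0,0,0],[0,0,0]], "grip": [0.2,0.2,0.2,0.2,0.2]}'
python3 plan.py 600.7 126.8 200 92.9
```

```text
time_s: 30.65
tool_pos: [0.4403, -0.1717, 0.0214]
tool_rot: [180.0, 0.1, 93.4]
force: [-0.3, -0.2, -0.4]
grip_width: 0.0551
grasp_force: 0.0
time_s: 31.28
tool_pos: [0.44, -0.1715, 0.021]
tool_rot: [-180.0, 0.0, 93.4]
force: [0.2, -0.4, 0.9]
grip_width: 0.0339
grasp_force: 20.0
time_s: 31.9
tool_pos: [0.4403, -0.1713, 0.1984]
tool_rot: [180.0, 0.1, 93.4]
force: [-0.3, -0.7, -0.9]
grip_width: 0.0338
grasp_force: 20.0
turn [0.0002 0.0003 0.0028] rows 0.04765315156416596
shift [ 3.62   2.191 -0.019] rows 5.425400062379823
```

```bash
python3 -m creep '{"translation": [[0.4,0.24,0],[0.4,0.24,0],[0.4,0.24,0],[0.4,0.24,0],[0.4,0.24,0]], "turn": [[0,0,0.0028],[0,0,0],[0,0,0],[0,0,0],[0,0,0]], "grip": [0.2,0.2,0.2,0.2,0.2]}' >/dev/null
python3 -m creep '{"translation": [[0.4,0.24,0],[0.4,0.25,0],[0.4,0.25,0],[0.4,0.25,0],[0,0,0]], "turn": [[0,0,0],[0,0,0],[0,0,0],[0,0,0],[0,0,0]], "grip": [0.2,0.2,0.2,0.2,0.2]}' >/dev/null
python3 -m creep '{"translation": [[0,0,0],[0,0,0]], "turn": [[0,0,0],[0,0,0]], "grip": [0.2,0.2]}'
python3 plan.py 600.8 125.2 23 92.9
```

```text
time_s: 33.4
tool_pos: [0.6001, 0.1235, 0.1967]
tool_rot: [-180.0, 0.1, 92.8]
force: [-0.3, 0.3, -0.4]
grip_width: 0.0337
grasp_force: 20.0
turn [-0.0001  0.0004 -0.0007] rows 0.011889598958263563
shift [0.021 0.01  2.171] rows 2.784102120201667
```

```bash
python3 -m creep '{"translation": [[0.01,0.01,0.3],[0,0,0.5],[0,0,0.5],[0,0,0.5],[0,0,0.27]], "turn": [[0,0,0],[0,0,0],[0,0,0],[0,0,0],[0,0,0]], "grip": [0.2,0.2,0.2,0.2,0.2]}' > /dev/null
python3 -m creep '{"translation": [[0,0,0],[0,0,0],[0,0,0]], "turn": [[0,0,0],[0,0,0],[0,0,0]], "grip": [0.2,0.2,0.2]}'
```

```text
time_s: 34.4
tool_pos: [0.6022, 0.1264, 0.0331]
tool_rot: [179.8, -0.0, 92.9]
force: [-0.0, -0.2, 0.1]
grip_width: 0.0339
grasp_force: 20.0
```

```bash
python3 -m creep '{"translation": [[-0.01,0.01,0.1],[0,0,0],[0,0,0]], "turn": [[0,0,0],[0,0,0],[0,0,0]], "grip": [0.2,0.2,0.2]}'
python3 -m creep '{"translation": [[0,0,0.03],[0,0,0],[0,0,0]], "turn": [[0,0,0],[0,0,0],[0,0,0]], "grip": [0.2,0.2,0.2]}'
```

```text
time_s: 34.78
tool_pos: [0.6016, 0.1253, 0.0232]
tool_rot: [-180.0, 0.0, 92.9]
force: [0.0, -0.2, -0.8]
grip_width: 0.0344
grasp_force: 20.0
time_s: 35.15
tool_pos: [0.6018, 0.1253, 0.023]
tool_rot: [-180.0, 0.1, 92.9]
force: [-4.9, -2.1, 13.3]
grip_width: 0.0338
grasp_force: 20.0
```

```bash
python3 -m creep '{"translation": [[0,0,0],[0,0,0],[0,0,0],[0,0,0],[0,0,0]], "turn": [[0,0,0],[0,0,0],[0,0,0],[0,0,0],[0,0,0]], "grip": [0.6,0.8,1,1,1]}' >/dev/null
python3 -m creep '{"translation": [[0,0,-0.3],[0,0,-0.5],[0,0,-0.5],[0,0,-0.5],[0,0,-0.3]], "turn": [[0,0,0],[0,0,0],[0,0,0],[0,0,0],[0,0,0]], "grip": [1,1,1,1,1]}' 
python3 -m creep '{"translation": [[0.6,0,0],[0.6,0,0],[0.6,0,0],[0.6,0,0],[0.6,0,0]], "turn": [[0,0,0],[0,0,0],[0,0,0],[0,0,0],[0,0,0]], "grip": [1,1,1,1,1]}' 
python3 -m creep '{"translation": [[0,0,0],[0,0,0],[0,0,0]], "turn": [[0,0,0],[0,0,0],[0,0,0]], "grip": [1,1,1]}'
python3 - <<'E'
from cell import env
from h import *
c=env.read_camera("scene");cv2.imwrite("pics/s5.png",c["frame"][:,:,::-1])
c=env.read_camera("top");cv2.imwrite("pics/t5.png",c["frame"][:,:,::-1])
for n,px,H,b in(("white",(184,188),.046,.004),("yellow",(226,184),.064,.004),("orange",(313,178),.1,.004),("blue",(268,181),.082,.004)):
    print(n,roof(c,px,H,base=b))
E
```

```text
time_s: 36.4
tool_pos: [0.6027, 0.1263, 0.1932]
tool_rot: [179.8, -0.0, 92.9]
force: [-0.2, 0.3, -0.2]
grip_width: 0.087
grasp_force: 0.0
time_s: 37.02
tool_pos: [0.5898, 0.3667, 0.191]
tool_rot: [179.9, -0.1, 92.9]
force: [0.7, -0.3, -0.4]
grip_width: 0.087
grasp_force: 0.0
time_s: 37.4
tool_pos: [0.5908, 0.3631, 0.1895]
tool_rot: [179.9, 0.1, 92.7]
force: [-0.1, -0.0, 0.0]
grip_width: 0.0872
grasp_force: 0.0
white (array([602.3, 125.7,  51.2,  35.6, -87.9]), np.int32(423), np.float64(0.0478))
yellow (array([605.6,  36.8,  50.2,  34.8, -89.7]), np.int32(428), np.float64(0.0655))
orange (array([ 614.1, -142.5,   51.8,   35.8,  -86.5]), np.int32(490), np.float64(0.1014))
blue (array([610.6, -53.7,  50.1,  35.6, -86.5]), np.int32(456), np.float64(0.0834))
```

View pics/t5.png

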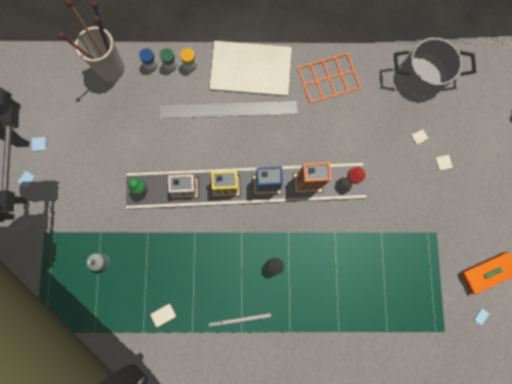

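View pics/s5.png

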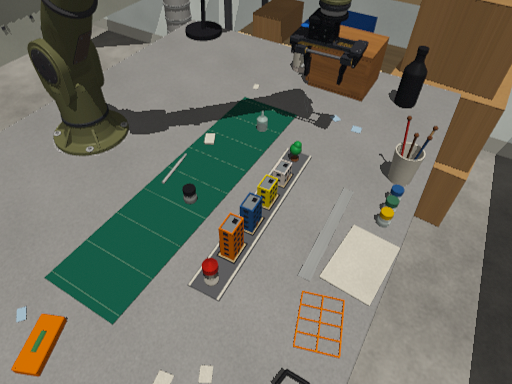

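Both views show the street stepping down from the tower to the tree: orange (317,174), blue (269,180), yellow (225,183), white (181,184). All four are upright and centred within about 2 mm, and the arm is clear.

```bash
python3 -c "
from cell import env
print(env.sign_off())"
```

```text
the job is handed in; nothing more can be done
None
```

All four houses stand released on their plots, stepping down orange, blue, yellow, white from the water tower to the tree; each measured within about 2 mm of its plot centre, and the job was handed in at about 38 s (no verdict was returned).

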